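# Centre-punch a retort-stand base through its drill jig

### The arm

A 7-joint arm with a two-finger parallel gripper is mounted at the origin on the work surface. World frame = base frame: x ahead of the robot, y to its left, z up, the work surface at z = 0. Lengths are in m, angles in rad, forces in N, time in s.
With the tool pointing down it reaches from about 0.425 to 0.925 m from the base axis. Payload 6.8 kg.
Tool frame: the origin (TCP) lies on the mounting face of the last link; the fingertips stand 173 mm ahead of it and the grasp point (between the pads) lies 155 mm ahead of it; z points along the fingers, y is the line along which they close (so a half turn about z gives the same grasp; the last joint's range is limited). The gripper opens to 85 mm and grips with 20 to 120 N. Pads are 22 mm wide; open, the fingers measure 114 mm over their backs; the gripper's body (76 mm by 85 mm) begins 54 mm behind the grasp point. The pads swing forward as they close: fully open they stand 13 mm farther back than shut.
Start: joints at [-1.391, 0.477, 0.022, 1.555, -0.011, 1.109, -0.083], TCP at [0.192, 0.647, 0.405] pointing down, gripper open.
Joint ranges: [-2.96, 2.96], [-0.34, 2.1], [-1.41, 1.46], [0.24, 2.44], [-1.37, 4.51], [0.17, 1.92], [-2.96, 2.96]. Speed limits (rad/s): [2.39, 2.39, 3.14, 3.14, 3.14, 3.14, 3.14].

### API

Orientations are given as a unit quaternion [w, x, y, z].
In Python, from station import bot gives the robot as it stands. The module is installed in compiled form; this text tells all that it offers.
- The arm moves only by the shell command python3 -m pendant 'ROWS' [FORCE]. ROWS is JSON, a list of rows, each a list of 5 numbers: the finger opening in m, from 0 to 0.0854, then the shift along the tool's x, y, z in m, then the turn about the tool's z in degrees. In form: [[jaw, x, y, z, yaw], ...]. A call has 1 to 12 rows; each row shifts and turns the commanded pose from where the row before left it, along the tool's axes as they then stand; what a row does not reach is not made up. A row lasts 1/12 s, in which the tool goes at most 41.7 mm and 7.16 degrees, less where a joint would pass 70% of its speed; a pose out of reach is approached as far as the arm can. A call with a gripper value outside its range is refused whole. The fingers move at their own pace and stop on an object; FORCE is the grip in N (left out, the last holds). Time passes only in rows, so rows that do not move let the fingers close. It gives the time, the measured TCP pose, the force, the opening and the grip force at its end, in the units of the state.
- bot.get_obs(): the state, without advancing time (a new reading comes with each control period).
- bot.read_camera(name): name is "side" or "top"; returns (picture, depth): 400x640x3 uint8, blue, green, red; 400x640 float32, m along the optical axis (not along the pixel's ray), 0 where there is no reading.
- bot.camera_model(name): a dict with "intrinsics" (3x3 intrinsics, pixels), "R" (3x3) and "t" (3): a world point X has camera coordinates R X + t. Camera axes: x right, y down, z forward; pixel columns grow to the right and rows downward; lengths in m; the calibration is good to about 2 mm. A picture is of the moment at which its call begins. camera_model takes no time and is no camera call.
- bot.hand_in(): hands the job in; it is judged then, once.
Trained networks look in the newest picture that a camera, given by its name, has taken for a name from the list of things; names that differ only in an ending like _2 or _b are one class to them, and where a whole thing is asked for, a point or a joint stands for the part that bears it (a point fixed in the world has none). Each returns a list of dicts, best first, with "score" (0 to 1); they miss things now and then, are a little off and sometimes report something else, mostly with a low value. They report only what shows in the picture. A call takes as long as a camera call.
- bot.boxes_of(name, camera): "at" ([column, row] in pixels, amid what is visible of it).
- bot.trace(name, camera): "mask" (400x640 bool, what is visible of it) and "at" ([column, row] in pixels, amid what is visible of it).
- bot.pinpoint(name, camera): "at" ([column, row] in pixels: a listed point, or the origin of a listed thing).
The state is a dict: "t": time; "q": joint angles; "joint_vel": joint speeds; "joint_torque": joint torques, N m; "eef_pos": TCP position; "tool_rot": TCP orientation; "contact_force": force on the tool from outside, world axes, zero at the start; "torque": the same for the moment, N m; "gripper_width": opening from 0.0 (shut) to 1.0 (fully open); "grasp_force": force on a finger pad.
Only numpy, scipy, OpenCV 4.12 (cv2) and the standard library are available. Lean on these libraries where they do the work, as an engineer would, in place of code of your own. Each camera call takes 0.05 s, during which the arm holds its last target. There are 200 camera calls.

### The job

Mark the new rod hole in the yellow retort-stand base: take the automatic centre punch out of the tool block, stand its nose in the flanged middle bush of the drill jig, and press it straight down onto the base until its spring trips with a snap, stopping there without driving the punch solid. Then put it back upright, fully home, in the hole of the block it came from, and leave everything else on the bench alone.

Things in the scene. Friction and masses are not known exactly. Their poses are not given: they have to be found in the camera images.
- bush (a point): Target: centre of the bore at the mouth of the dark flanged bush in the middle of the jig; z up, x, y the jig's axes. Flange 21 mm across, 3 mm above the plate, 43 mm above the bench. Bore 9 mm wide, 13 mm deep, open below. The base's top lies 14 to 26.5 mm below this mouth (bases differ in thickness): feel for it.
- jig: Fixed steel channel drill jig straddling the yellow base (160 x 100 mm, long way along x): 64 (x) x 122 (y) x 40 mm, origin at the centre of its underside on the bench. Two plain 5 mm holes 36 mm either side of the bush along y are not for the punch. A brass thumbscrew sticks out 24 mm on its -y side.
- punch_grip (a point): Automatic centre punch, upright in the block: steel, 126 mm long, knurled barrel 18 mm wide and 58 mm long (no wooden handle, no crossbar). Point on its axis where it is held: 84 mm above the nose's tip, 30 mm above the block's top when home; z points to the cap. Mass about 0.2 kg. The barrel's underside is a shoulder that sits on the block's top when home.
- punch_cap (a point): Top of the punch's dark screw cap (21 mm wide, 14 mm high), on its axis, 42 mm above punch_grip.
- punch_nose: Nose pin of the punch: origin at its tip, z up; 7 mm wide, blunt cone point, 36 mm long below a 13 mm sleeve, 18 mm long and bevelled below. Pushed in slowly (under 10 mm/s), its load rises from 3 N to 10 to 14 N near 6 mm, then it trips and the load snaps down to about 4 N by 8 mm; at 9 mm it is solid and the force climbs again. Springs out when unloaded. Over 18 N spoils the job.
- block: Fixed wooden tool block 70 (x) x 170 (y) x 60 mm high, origin at the centre of its underside. Three like holes, 15.5 mm wide and 58 mm deep, in a row along its y axis at y = -50, 0 and +50 mm, hold the punch, the file and the cork borer in any order.
- file_mid (a point): Bystander in the block: round file with a brass ferrule and a turned wooden handle 23 mm in diameter, whose top stands 67 mm above the block. Point 31 mm above the block's top, z up.
- borer_mid (a point): Bystander in the block: brass cork borer, an 11 mm tube with a crossbar 36 mm wide at its top, 56 mm above the block. Point 31 mm above the block's top, z up.
- flask_mid (a point): Bystander: glass conical flask 84 mm across, 138 mm high; point at half height.
- gas_jar_mid (a point): Bystander: glass gas jar 44 mm across on a 68 mm foot, 157 mm high; point at half height.
- stopper_mid (a point): Bystander: black rubber stopper 31 mm across, 27 mm high, between jig and block; point at half height.
- bosshead_mid (a point): Bystander: dark boss head 36 x 26 x 26 mm with a thumbscrew, between jig and block; point at its centre.
- rod_center (a point): Bystander: steel stand rod 12 mm in diameter, 240 mm long, lying on the bench; point at its middle.
- spanner_grip (a point): Bystander: spanner 150 mm long lying on the bench; point on its handle.

How it is judged:
On the way, in this order (a step that is already met when the one before it is completed fails the run):
1. the punch's nose stands in the middle bush, upright (z of punch_nose in the frame of bush below -0.008 m and horizontal distance between punch_nose and bush below 0.004 m and angle between punch_grip's own z axis and vertical below 0.14 rad), for 0.1 s.
2. pressed straight down on the base, the punch has tripped (nose pushed in by more than 7.5 mm, tip at least 12 mm below the bush's mouth and within 3 mm of its axis, tilt below 0.1 rad) (distance between punch_nose and punch_grip below 0.0765 m and z of punch_nose in the frame of bush below -0.012 m and horizontal distance between punch_nose and bush below 0.003 m and angle between punch_grip's own z axis and vertical below 0.1 rad), for 0.05 s.
At the end, for the whole second after the job is handed in: The punch is back in the hole of the block it came from, fully home (within 6 mm of where it stood), upright within 0.06 rad, let go and at rest (distance of punch_grip from where it was at the start of the episode below 0.006 m and angle between punch_grip's own z axis and vertical below 0.06 rad and linear speed of punch_nose below 0.01 m/s); the robot touches nothing.
It fails at once if more than 18 N on the punch's nose (driven solid or rammed) (contact force between punch_nose and anything else above 18 N).
It fails at once if a bystander moved by more than 20 mm (distance of any of file_mid, borer_mid, flask_mid, gas_jar_mid, stopper_mid, bosshead_mid, rod_center, spanner_grip from where it was at the start of the episode above 0.02 m).
It also fails if it takes over 70 s, if anything falls off the work surface, if the arm or the gripper's body presses on something with over 40 N, if the wrist force passes 120 N, or if a joint passes its speed limit or range.

## Working session

There is one attempt and no reset: what is moved stays moved. The work goes in short steps, Python scripts to look and compute and a shell command to move; the robot and the scene stay as the last step left them, time stands still between calls to the robot, and variables do not carry over. Pictures are saved under pics/ and viewed, at most 10 in all, crops included, and the job is handed in when it is done.

```bash
mkdir -p pics; cat > h.py <<'E'
import numpy as np, cv2
from station import bot
def ray(cam,at,z=None,depth=None):
    m=bot.camera_model(cam);K=np.array(m["intrinsics"]);R=np.array(m["R"]);t=np.array(m["t"])
    d=R.T@np.linalg.inv(K)@np.array([at[0],at[1],1.0]);c=-R.T@t
    return c+d*((z-c[2])/d[2] if z is not None else depth)
def tri(a,b):  # a in top, b in side
    A=[];B=[]
    for cam,at in(("top",a),("side",b)):
        m=bot.camera_model(cam);R=np.array(m["R"]);c=-R.T@np.array(m["t"])
        d=R.T@np.linalg.inv(np.array(m["intrinsics"]))@np.array([at[0],at[1],1.]);d/=np.linalg.norm(d)
        P=np.eye(3)-np.outer(d,d);A.append(P);B.append(P@c)
    return np.linalg.lstsq(np.vstack(A),np.hstack(B),rcond=None)[0]
E
python3 - <<'E'
from h import *
np.set_printoptions(precision=4,suppress=True)
s=bot.get_obs();print({k:np.round(v,3) for k,v in s.items()})
for c in("top","side"):
    im,d=bot.read_camera(c);cv2.imwrite(f"pics/{c}0.png",im)
    m=bot.camera_model(c);R=np.array(m["R"]);print(c,-R.T@np.array(m["t"]),R[2])
Z={"bush":.043,"punch_grip":.09,"punch_cap":.132,"file_mid":.091,"borer_mid":.091,"block":0,"jig":0,"stopper_mid":.0135,"bosshead_mid":.013,"flask_mid":.069,"gas_jar_mid":.078}
for n,z in Z.items():
    o={}
    for c in("top","side"):
        r=bot.pinpoint(n,c)[:2]
        for e in r: print(n,c,np.round(e["at"],1),round(e["score"],2),ray(c,e["at"],z=z))
        if r:o[c]=r[0]["at"]
    if len(o)==2: print("   tri",tri(o["top"],o["side"]))
E
```

```text
{'t': np.float64(0.0), 'q': array([-1.391,  0.478,  0.022,  1.556, -0.011,  1.109, -0.083]), 'joint_vel': array([ 0.   ,  0.001, -0.001,  0.002, -0.   , -0.001, -0.   ]), 'joint_torque': array([ -0.   , -59.644,   1.608, -28.12 ,   0.012,   0.009,  -0.   ]), 'eef_pos': array([0.192, 0.647, 0.404]), 'tool_rot': array([-0.   ,  0.143,  0.99 , -0.001]), 'contact_force': array([0.327, 0.797, 0.342]), 'torque': array([0.037, 0.016, 0.013]), 'grasp_force': np.float64(0.0), 'gripper_width': np.float64(0.999)}
top [0.3823 0.0417 0.9718] [ 0.2149  0.0172 -0.9765]
side [0.4619 0.6423 0.7388] [ 0.102  -0.6803 -0.7258]
bush top [380.3 215.7] 0.74 [ 0.553  -0.1045  0.043 ]
bush side [329.  168.6] 0.66 [ 0.5452 -0.1039  0.043 ]
   tri [ 0.5489 -0.104   0.0439]
punch_grip top [261.1 220.8] 0.53 [0.5104 0.1897 0.09  ]
punch_grip side [323.2 255.8] 0.63 [0.5201 0.1826 0.09  ]
punch_grip side [320.8 281.1] 0.57 [0.5168 0.2368 0.09  ]
   tri [0.5144 0.1883 0.097 ]
punch_cap top [307.3 120.9] 0.62 [0.7583 0.0964 0.132 ]
punch_cap top [263.3 210.8] 0.5 [0.528 0.18  0.132]
file_mid top [243.2 212.1] 0.64 
[... 582 characters left out ...]
4 0.1381 0.    ]
jig side [327.4 180.9] 0.97 [ 0.5486 -0.1053  0.    ]
   tri [ 0.5466 -0.1039  0.0009]
stopper_mid top [316.6 266.3] 0.59 [0.4151 0.0483 0.0135]
stopper_mid side [379.5 230.7] 0.67 [0.4151 0.045  0.0135]
   tri [0.4152 0.0482 0.0174]
bosshead_mid top [329.  193.4] 0.67 [0.6087 0.0296 0.013 ]
bosshead_mid side [290.8 222. ] 0.56 [0.6104 0.0482 0.013 ]
   tri [ 0.6146  0.0293 -0.0101]
flask_mid top [309.1 121.6] 0.81 [0.7849 0.0957 0.069 ]
flask_mid side [202.4 217.3] 0.9 [0.7819 0.1079 0.069 ]
   tri [0.7899 0.0964 0.055 ]
gas_jar_mid top [357.6 120.2] 0.62 [ 0.7942 -0.0305  0.078 ]
gas_jar_mid side [213.9 172.2] 0.91 [ 0.7959 -0.0173  0.078 ]
   tri [ 0.8022 -0.0317  0.0631]
```

```bash
python3 - <<'E'
import cv2,numpy as np
a=cv2.imread("pics/top0.png")[140:310,210:470];b=cv2.imread("pics/side0.png")[110:350,230:450]
cv2.imwrite("pics/c1.png",cv2.resize(a,None,fx=3,fy=3,interpolation=2)); cv2.imwrite("pics/c2.png",cv2.resize(b,None,fx=2.5,fy=2.5,interpolation=2))
E
```

```text
(no output)
```

View pics/c1.png

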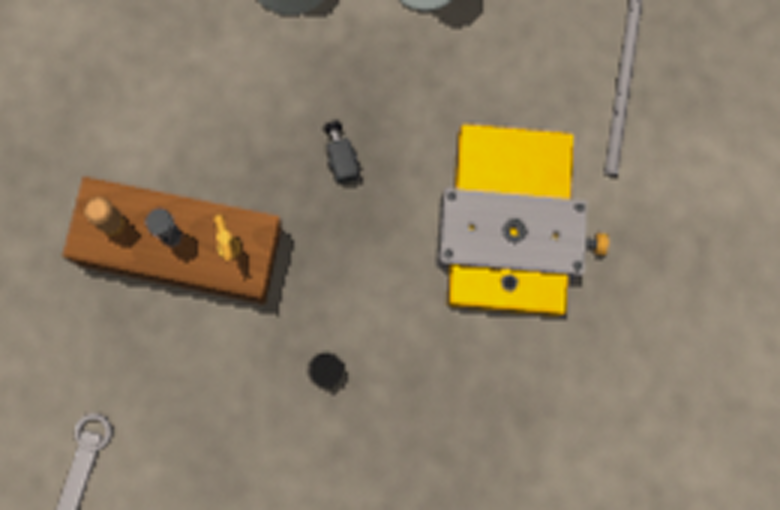

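View pics/c2.png

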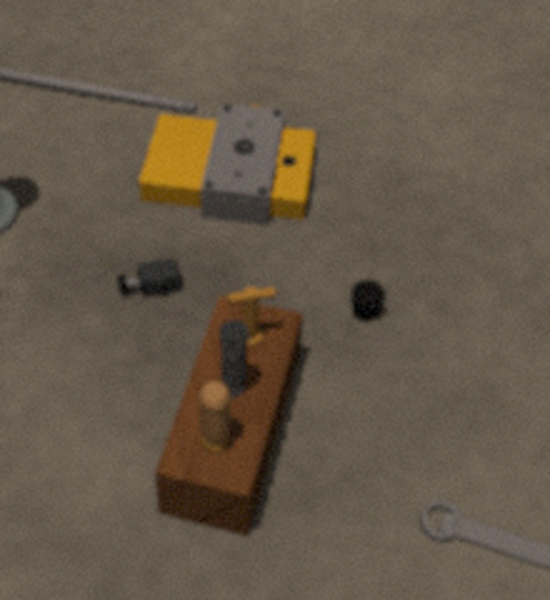

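```bash
cat >> h.py <<'E'
def cloud(cam,d):
    m=bot.camera_model(cam);K=np.array(m["intrinsics"]);R=np.array(m["R"]);t=np.array(m["t"])
    v,u=np.mgrid[:400,:640];p=np.stack([(u-K[0,2])/K[0,0]*d,(v-K[1,2])/K[1,1]*d,d],-1).reshape(-1,3)
    return ((p-t)@R).reshape(400,640,3)
E
python3 - <<'E'
from h import *
np.set_printoptions(precision=4,suppress=True)
for c in("top","side"):
    im,d=bot.read_camera(c);P=cloud(c,d)
    def rect(cx,cy,r,z0,z1):
        k=(abs(P[...,2]-(z0+z1)/2)<(z1-z0)/2)&(np.hypot(P[...,0]-cx,P[...,1]-cy)<r)&(d>0)
        q=P[k];print(c,k.sum(),"z",np.median(q[:,2]),cv2.minAreaRect((q[:,:2]*1000).astype(np.float32)),"mean",q.mean(0))
    rect(.523,.185,.12,.053,.067); rect(.548,-.104,.08,.035,.047); rect(.548,-.104,.014,.0415,.05)
    rect(.523,.185,.03,.12,.14);rect(.523,.185,.03,.08,.14)
print(tri((263.3,213),(323.6,240)))
print("cap rays",ray("top",(263.3,213),z=.132),ray("side",(323.6,240),z=.132))
q=[ray("top",(210+x/3,140+y/3),z=.06) for x,y in((80,180),(280,215),(265,300),(65,258))];print(np.array(q),np.mean(q,0))
for x in("punch_grip","punch_cap"):
  for c in("top","side"):
    for e in bot.trace(x,c)[:2]:
        m=e["mask"];print(x,c,e["at"],e["score"],m.sum())
E
```

```text
top 1619 z 0.0595820984842193 ((521.5834350585938, 182.48260498046875), (170.38247680664062, 70.56494140625), 82.50142669677734) mean [0.5196 0.1791 0.0595]
top 1167 z 0.0390951691867661 ((551.31640625, -106.39540100097656), (122.26078033447266, 64.89647674560547), 89.19024658203125) mean [ 0.5505 -0.1064  0.0391]
top 26 z 0.04247238844731647 ((548.5372924804688, -106.30021667480469), (23.239484786987305, 20.667255401611328), 4.261956214904785) mean [ 0.5509 -0.1068  0.0426]
top 71 z 0.13089685781274435 ((520.72802734375, 181.85987854003906), (18.7113037109375, 20.383975982666016), 6.941676139831543) mean [0.5208 0.1812 0.1304]
top 91 z 0.13025195236071332 ((520.72802734375, 181.85987854003906), (18.7113037109375, 20.383975982666016), 6.941676139831543) mean [0.5198 0.1804 0.1231]
side 2216 z 0.058894202879407095 ((520.2709350585938, 182.2688751220703), (171.61192321777344, 70.58737182617188), 82.5978775024414) mean [0.5188 0.1949 0.0589]
side 948 z 0.03853053619736986 ((549.3378295898438, -106.5106430053711), (128.83409118652344, 64.27711486816406), 88.94134521484375) mean [ 0.5493 
[... 179 characters left out ...]
5]
side 125 z 0.1302202975137905 ((519.71484375, 182.300537109375), (21.29524803161621, 19.89373779296875), 63.02903366088867) mean [0.5198 0.1845 0.1289]
side 246 z 0.12047892800804523 ((519.71484375, 182.300537109375), (21.29524803161621, 19.89373779296875), 63.02903366088867) mean [0.5194 0.1865 0.1143]
[0.5213 0.1793 0.1337]
cap rays [0.5228 0.1795 0.132 ] [0.5203 0.1783 0.132 ]
[[0.5631 0.2621 0.06  ]
 [0.5457 0.0913 0.06  ]
 [0.4739 0.0978 0.06  ]
 [0.4963 0.2664 0.06  ]] [0.5198 0.1794 0.06  ]
punch_grip top [262.3, 218.8] 0.42 104
punch_grip side [325.2, 250.5] 0.53 233
punch_cap top [263.5, 215.7] 0.51 98
punch_cap side [323.3, 251.7] 0.71 260
punch_cap side [323.4, 284.4] 0.28 2885
```

```bash
cat > rel.py <<'E'
import sys
from h import *
from scipy.spatial.transform import Rotation as Ro
s=bot.get_obs();w,x,y,z=s["tool_rot"];R=Ro.from_quat([x,y,z,w]).as_matrix()
g=s["eef_pos"]+.155*R[:,2]
print("t",round(float(s["t"]),2),"tcp",np.round(s["eef_pos"],4),"grasp",np.round(g,4),"yaxis",round(np.degrees(np.arctan2(R[1,1],R[0,1])),2),"tilt",np.round(R[:,2],4),"F",np.round(s["contact_force"],2),"w",round(float(s["gripper_width"])*85.4,2),"gf",s["grasp_force"])
if len(sys.argv)>3:
    t=np.array(list(map(float,sys.argv[1:4])));print("delta tool mm",np.round(1000*R.T@(t-g),2))
E
python3 -m pendant '[[0.085,-0.032,-0.025,0,0],[0.085,-0.032,-0.025,0,0],[0.085,-0.032,-0.025,0,0],[0.085,-0.032,-0.025,0,0],[0.085,-0.032,-0.025,0,0],[0.085,-0.032,-0.025,0,0],[0.085,-0.032,-0.025,0,0],[0.085,-0.032,-0.025,0,0],[0.085,-0.032,-0.025,0,0],[0.085,-0.032,-0.025,0,0],[0.085,-0.032,-0.025,0,0],[0.085,-0.032,-0.025,0,0]]'
python3 -m pendant '[[0.085,0,0,0,6.75],[0.085,0,0,0,6.75],[0.085,0,0,0,6.75],[0.085,0,0,0,6.75],[0.085,0,0,0,6.75],[0.085,0,0,0,6.75],[0.085,0,0,0,6.75],[0.085,0,0,0,6.75],[0.085,0,0,0,6.75],[0.085,0,0,0,6.75],[0.085,0,0,0,6.75],[0.085,0,0,0,6.75]]'
python3 rel.py .521 .1822 .09
```

```text
t: 2.5
eef_pos: [0.4754, 0.2488, 0.4051]
tool_rot: [0.0, 0.143, 0.99, 0.0]
contact_force: [0.5, 0.7, 0.5]
gripper_width: 0.999
grasp_force: 0.0
t: 3.5
eef_pos: [0.4746, 0.2506, 0.4049]
tool_rot: [-0.0, 0.754, 0.657, 0.0]
contact_force: [0.7, 0.2, -0.8]
gripper_width: 0.993
grasp_force: 0.0
t 3.5 tcp [0.4746 0.2506 0.4049] grasp [0.4747 0.2507 0.2499] yaxis -7.82 tilt [ 2.e-04  3.e-04 -1.e+00] F [ 0.69  0.22 -0.85] w 84.78 gf 0.0
delta tool mm [-61.61  55.2  159.85]
```

```bash
python3 -m pendant '[[0.085,-0.0205,0.0184,0,0],[0.085,-0.0205,0.0184,0,0],[0.085,-0.0206,0.0184,0,0],[0.085,0,0,0.03,0],[0.085,0,0,0.03,0],[0.085,0,0,0.02,0],[0.085,0,0,0,0],[0.085,0,0,0,0]]'
python3 rel.py .521 .1822 .09; python3 - <<'E'
from h import *
im,_=bot.read_camera("side");im2,_=bot.read_camera("top")
a=cv2.resize(im[170:340,250:410],None,fx=2.4,fy=3);b=cv2.resize(im2[140:310,190:350],None,fx=2.4,fy=3)
cv2.imwrite("pics/d1.png",np.hstack([a,b]))
E
```

```text
t: 4.17
eef_pos: [0.5212, 0.1823, 0.3243]
tool_rot: [-0.0, 0.752, 0.659, -0.001]
contact_force: [-0.1, -0.3, 0.5]
gripper_width: 0.996
grasp_force: 0.0
t 4.17 tcp [0.5212 0.1823 0.3243] grasp [0.521  0.1821 0.1693] yaxis -7.5 tilt [-0.0016 -0.0011 -1.    ] F [-0.12 -0.32  0.49] w 85.05 gf 0.0
delta tool mm [ 0.21  0.15 79.34]
```

View pics/d1.png

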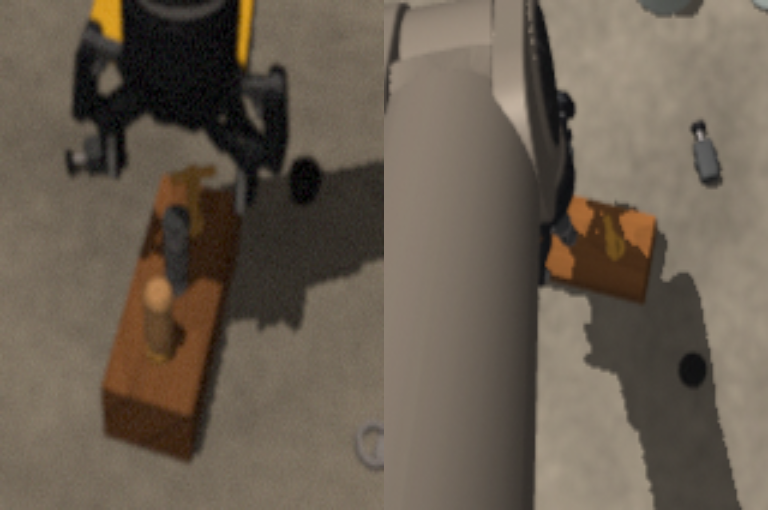

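The fingers (side crop x≈75–285) straddle the middle dark punch (x≈176), with the file and borer clear of them. I'll descend and grip.

```bash
python3 -m pendant '[[0.085,0,0,0.02,0],[0.085,0,0,0.02,0],[0.085,0,0,0.02,0],[0.085,0,0,0.01,0],[0.085,0,0,0.009,0],[0.085,0,0,0,0],[0.085,0,0,0,0]]'
python3 rel.py .521 .1822 .09
python3 -m pendant '[[0.04,0,0,0,0],[0.04,0,0,0,0],[0.04,0,0,0,0],[0.03,0,0,0,0],[0.025,0,0,0,0],[0.02,0,0,0,0],[0.015,0,0,0,0],[0.01,0,0,0,0],[0.01,0,0,0,0],[0.01,0,0,0,0],[0.01,0,0,0,0],[0.01,0,0,0,0]]' 60
python3 rel.py .521 .1822 .09
```

```text
t: 4.85
eef_pos: [0.5218, 0.1824, 0.2465]
tool_rot: [0.0, 0.752, 0.659, 0.0]
contact_force: [0.5, -0.2, 1.5]
gripper_width: 0.993
grasp_force: 0.0
t 4.85 tcp [0.5218 0.1824 0.2465] grasp [0.5219 0.1825 0.0915] yaxis -7.49 tilt [ 9.e-04  5.e-04 -1.e+00] F [ 0.52 -0.17  1.48] w 84.78 gf 0.0
delta tool mm [-0.44 -0.87  1.45]
t: 5.85
eef_pos: [0.5215, 0.1823, 0.246]
tool_rot: [0.0, 0.752, 0.659, 0.0]
contact_force: [0.5, -0.3, 6.2]
gripper_width: 0.192
grasp_force: 58.3
t 5.85 tcp [0.5215 0.1823 0.246 ] grasp [0.5216 0.1823 0.091 ] yaxis -7.5 tilt [ 5.e-04  2.e-04 -1.e+00] F [ 0.52 -0.31  6.15] w 16.41 gf 58.329495415091515
delta tool mm [-0.22 -0.58  0.97]
```

```bash
python3 -m pendant '[[0.01,0,0,-0.005,0],[0.01,0,0,-0.01,0],[0.01,0,0,-0.012,0],[0.01,0,0,-0.012,0],[0.01,0,0,-0.012,0],[0.01,0,0,-0.012,0],[0.01,0,0,-0.012,0],[0.01,0,0,-0.012,0],[0.01,0,0,-0.015,0],[0.01,0,0,-0.015,0],[0.01,0,0,-0.013,0],[0.01,0,0,-0.01,0]]'
python3 rel.py .55 -.1065 .2
python3 -m pendant '[[0.01,-0.012,0.003,0,0],[0.01,-0.024,0.006,0,0],[0.01,-0.028,0.006,0,0],[0.01,-0.028,0.007,0,0],[0.01,-0.028,0.007,0,0],[0.01,-0.028,0.007,0,0],[0.01,-0.028,0.007,0,0],[0.01,-0.028,0.007,0,0],[0.01,-0.028,0.007,0,0],[0.01,-0.026,0.004,0,0],[0.01,-0.016,0.003,0,0],[0.01,-0.0085,0.002,0,0]]'
python3 -m pendant '[[0.01,0,0,0.02,0],[0.01,0,0,0.02,0],[0.01,0,0,0.012,0],[0.01,0,0,0.01,0],[0.01,0,0,0,0],[0.01,0,0,0,0],[0.01,0,0,0,0]]'
python3 rel.py .55 -.1065 .15;python3 - <<'E'
from h import *
im,d=bot.read_camera("side");im2,d2=bot.read_camera("top")
for n in("punch_nose","punch_grip","bush"):
  o={}
  for c in("top","side"):
    for e in bot.pinpoint(n,c)[:1]: o[c]=e["at"];print(n,c,np.round(e["at"],1),round(e["score"],2),ray(c,e["at"],z=.043 if n=="bush" else .07))
  if len(o)==2:print(tri(o["top"],o["side"]))
a=cv2.resize(im[90:220,270:400],None,fx=3.0,fy=4);b=cv2.resize(im2[140:270,310:440],None,fx=3,fy=4)
cv2.imwrite("pics/d2.png",np.hstack([a,b]))
E
```

```text
t: 6.85
eef_pos: [0.5214, 0.1822, 0.3876]
tool_rot: [0.0, 0.752, 0.659, 0.001]
contact_force: [1.2, -0.5, -1.5]
gripper_width: 0.199
grasp_force: 59.1
t 6.85 tcp [0.5214 0.1822 0.3876] grasp [0.5216 0.1823 0.2326] yaxis -7.5 tilt [ 1.1e-03  7.0e-04 -1.0e+00] F [ 1.2  -0.47 -1.52] w 16.97 gf 59.07677695155144
delta tool mm [-282.65   65.83   32.39]
t: 7.85
eef_pos: [0.5488, -0.1104, 0.3853]
tool_rot: [0.0, 0.753, 0.658, -0.001]
contact_force: [-0.3, 0.1, -2.5]
gripper_width: 0.194
grasp_force: 59.1
t: 8.43
eef_pos: [0.5503, -0.1064, 0.3244]
tool_rot: [0.0, 0.752, 0.66, 0.0]
contact_force: [-0.2, -0.5, -2.4]
gripper_width: 0.197
grasp_force: 59.1
t 8.43 tcp [ 0.5503 -0.1064  0.3244] grasp [ 0.5505 -0.1064  0.1694] yaxis -7.47 tilt [ 1.1e-03 -1.0e-04 -1.0e+00] F [-0.17 -0.46 -2.38] w 16.78 gf 59.093481190502644
delta tool mm [-0.18 -0.52 19.41]
punch_nose top [379.3 222.3] 0.17 [ 0.53130195 -0.09845068  0.07      ]
punch_nose side [328.2 155.7] 0.47 [ 0.54957435 -0.11915729  0.07      ]
[ 0.53774763 -0.09616532  0.08833929]
punch_grip side [327.6 125.3] 0.68 [ 0.56624421 -0.23567729  0.07      ]
bush top [379.8 213.9] 0.63 [ 0.55752607 -0.10308348  0.043     ]
bush side [329.1 168.5] 0.78 [ 0.54502658 -0.10428985  0.043     ]
[ 0.55063675 -0.1018453   0.0468841 ]
```

View pics/d2.png

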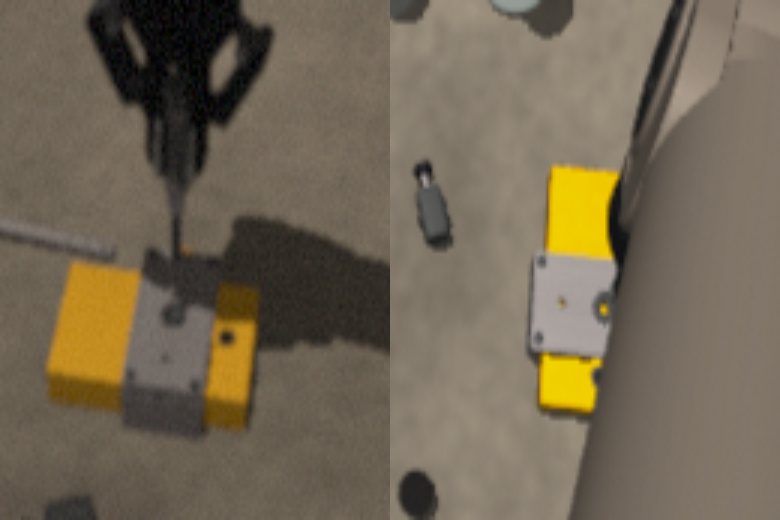

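```bash
python3 -m pendant '[[0.01,0,0,0.01,0],[0.01,0,0,0.01,0],[0.01,0,0,0.01,0],[0.01,0,0,0.004,0],[0.01,0,0,0,0],[0.01,0,0,0,0],[0.01,0,0,0,0]]'
python3 rel.py .55 -.1065 .15;python3 - <<'E'
from h import *
im=np.mean([bot.read_camera("side")[0].astype(float) for _ in range(4)],0).astype(np.uint8)
i0=cv2.imread("pics/side0.png")
f=lambda i:cv2.resize(i[140:190,305:355],(400,400),interpolation=cv2.INTER_CUBIC)
cv2.imwrite("pics/d3.png",np.hstack([f(i0),f(im)]))
m=bot.camera_model("side");K=np.array(m["intrinsics"]);R=np.array(m["R"]);t=np.array(m["t"])
def pr(X):
    p=K@(R@np.array(X)+t);p=p[:2]/p[2];return p,(p-[305,140]+.5)*8
s=bot.get_obs()["eef_pos"];print("tip",pr([s[0],s[1],s[2]-.240]),"bush",pr([.55,-.1065,.043]),"+5mm x",pr([.555,-.1065,.043]),"+5 y",pr([.55,-.1015,.043]))
E
```

```text
t: 9.42
eef_pos: [0.5501, -0.1065, 0.2898]
tool_rot: [0.0, 0.752, 0.659, 0.0]
contact_force: [-0.6, 0.1, -1.7]
gripper_width: 0.195
grasp_force: 59.1
t 9.42 tcp [ 0.5501 -0.1065  0.2898] grasp [ 0.5502 -0.1065  0.1348] yaxis -7.5 tilt [ 2.e-04 -2.e-04 -1.e+00] F [-0.57  0.05 -1.68] w 16.64 gf 59.120659567415714
delta tool mm [  0.02  -0.15 -15.21]
tip (array([327.15180199, 165.49856799]), array([181.21441591, 207.98854394])) bush (array([327.15650893, 167.67398698]), array([181.25207145, 225.39189584])) +5mm x (array([325.08647759, 167.46968719]), array([164.69182069, 223.7574975 ])) +5 y (array([326.88326915, 169.08372584]), array([179.06615319, 236.66980671]))
```

View pics/d3.png

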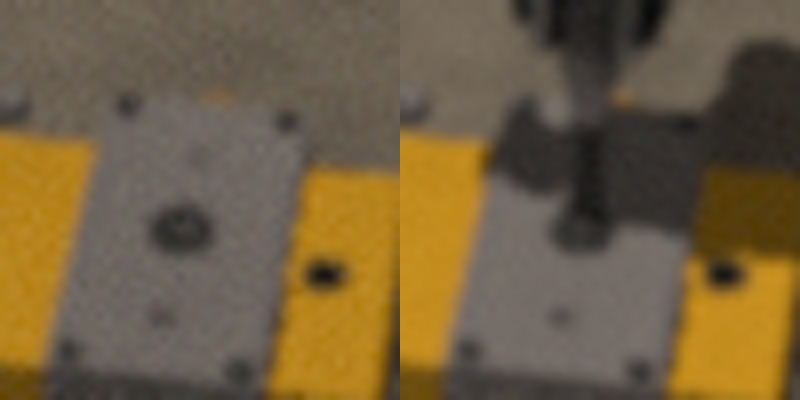

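```bash
python3 - <<'E'
from h import *
im=np.mean([bot.read_camera("side")[0].astype(float) for _ in range(12)],0)
i0=cv2.imread("pics/side0.png").astype(float)
for r in range(146,172): print(r,np.round(im[r,318:340].mean(1)).astype(int), "|", np.round(i0[r,320:336].mean(1)).astype(int) if r>160 else "")
np.save("avg.npy",im)
f=lambda i:cv2.resize(np.clip(i*1.6,0,255).astype(np.uint8)[144:179,312:347],(560,560),interpolation=cv2.INTER_NEAREST)
cv2.imwrite("pics/d4.png",f(im))
E
```

```text
146 [101 100  97  88  81  72  68  58  50  46  45  41  36  40  56  61  62  66
  72  84  91  95] | 
147 [100  99  97  95  94  92  82  69  59  52  49  44  41  40  56  67  75  84
  89  91  94  95] | 
148 [98 98 98 99 98 97 89 73 62 57 56 50 43 46 60 76 84 91 95 94 97 95] | 
149 [98 98 98 96 98 99 92 77 66 61 59 53 49 54 69 84 93 95 95 96 96 97] | 
150 [ 99  97  95  95  98  98  95  86  69  62  60  55  54  64  81  92  95  95
  97  99  98 100] | 
151 [100  94  89  87  95  99 100  94  76  65  64  63  62  76  90  96  97  97
  97 101 100  99] | 
152 [ 97  87  73  72  90 102 109  99  82  70  67  64  65  74  86  89  89  89
  93  95  96  96] | 
153 [ 89  73  58  62  85 104 111 104  86  73  72  69  65  63  66  69  68  71
  76  79  81  81] | 
154 [ 73  56  48  58  79  99 109 101  83  71  69  65  59  54  52  50  52  52
  56  58  56  54] | 
155 [61 48 45 52 64 84 98 89 67 58 59 56 52 49 48 49 49 50 48 49 46 40] | 
156 [56 47 47 47 53 68 76 67 51 42 39 41 42 49 49 48 48 47 49 48 48 43] | 
157 [50 47 46 47 49 54 57 52 43 36 30 32 37 47 48 46 49 50 50 49 48 49] | 
158 [49 46 49 49 48 47 47 49 45 34 27 2
[... 1209 characters left out ...]
 72  53  55  45  60  55  63  80  95 104 107 103]
168 [112 112 111 110 104  90  66  51  52  61  60  47  43  54  71  78  79  79
  73  63  55  56] | [105 105 104  84  57  47  53  63  64  58  48  74  96 100 101 102]
169 [110 110 110 110 105  90  68  50  52  56  54  48  51  71  93 103 105 103
  97  88  81  79] | [108 101 100  84  59  49  44  52  55  54  53  73  94 103 100 102]
170 [111 111 110 110 108  99  80  62  56  57  55  54  65  86 104 111 110 111
 110 107 105 103] | [100  99 103  88  73  56  52  50  53  54  64  78  98 107 107 102]
171 [111 109 110 110 110 106  96  83  78  79  76  77  87 101 109 110 109 111
 112 111 112 107] | [105 102 105  98  91  76  70  69  70  74  80  95 102 101 102  99]
```

View pics/d4.png

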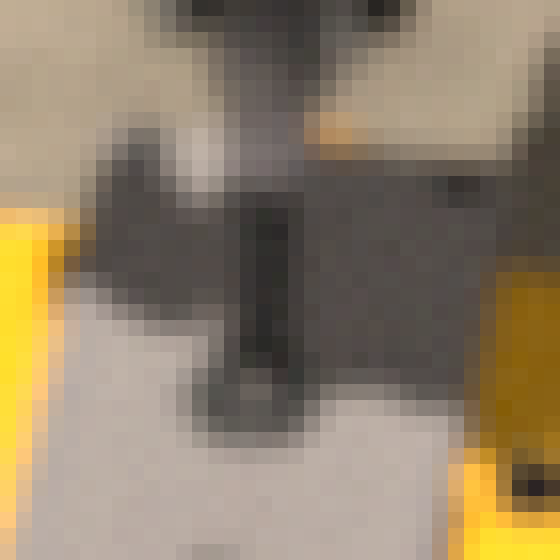

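```bash
python3 - <<'E'
from h import *
np.set_printoptions(precision=4,suppress=True)
D=np.array([bot.read_camera("side")[1] for _ in range(10)]);d=np.median(D,0);print("noise",D[:,160,328].std())
P=cloud("side",d)
for r in range(118,172,2):
    print(r,[tuple(np.round(1000*P[r,c],1)) for c in (327,328,329)])
E
```

```text
noise 0.0021815083
118 [(np.float64(551.1), np.float64(-94.7), np.float64(196.3)), (np.float64(549.0), np.float64(-94.8), np.float64(196.4)), (np.float64(546.8), np.float64(-95.0), np.float64(196.5))]
120 [(np.float64(551.1), np.float64(-95.6), np.float64(190.4)), (np.float64(548.9), np.float64(-95.5), np.float64(190.8)), (np.float64(546.7), np.float64(-94.7), np.float64(191.6))]
122 [(np.float64(552.9), np.float64(-111.3), np.float64(173.5)), (np.float64(550.8), np.float64(-111.5), np.float64(173.5)), (np.float64(548.6), np.float64(-111.5), np.float64(173.8))]
124 [(np.float64(551.8), np.float64(-102.9), np.float64(174.4)), (np.float64(549.8), np.float64(-104.5), np.float64(173.5)), (np.float64(547.5), np.float64(-103.1), np.float64(174.8))]
126 [(np.float64(551.2), np.float64(-98.0), np.float64(172.8)), (np.float64(548.9), np.float64(-97.7), np.float64(173.4)), (np.float64(546.6), np.float64(-96.4), np.float64(174.5))]
128 [(np.float64(551.0), np.float64(-97.7), np.float64(167.8)), (np.float64(548.8), np.float64(-97.0), np.float64(168.5)), (np.float64(546.6), np.float64(-96.6), np.
[... 3137 characters left out ...]
p.float64(-106.8), np.float64(54.5)), (np.float64(547.7), np.float64(-102.9), np.float64(58.4)), (np.float64(545.5), np.float64(-104.4), np.float64(57.4))]
166 [(np.float64(551.3), np.float64(-114.0), np.float64(41.4)), (np.float64(547.8), np.float64(-104.4), np.float64(50.6)), (np.float64(545.7), np.float64(-106.9), np.float64(48.7))]
168 [(np.float64(550.9), np.float64(-110.7), np.float64(38.0)), (np.float64(548.5), np.float64(-111.4), np.float64(37.6)), (np.float64(546.0), np.float64(-111.0), np.float64(38.4))]
170 [(np.float64(549.5), np.float64(-99.7), np.float64(41.7)), (np.float64(547.1), np.float64(-100.1), np.float64(41.7)), (np.float64(544.8), np.float64(-100.9), np.float64(41.3))]
```

The dark nose (col ≈328.3) stands about 1 px, or 2.2 mm, short in x of the bush flange (centre ≈327.3, row 168). I'll shift +x, then feel downward.

```bash
python3 -m pendant '[[0.01,0.0003,0.0022,0,0],[0.01,0,0,0,0],[0.01,0,0,0,0],[0.01,0,0,0.002,0],[0.01,0,0,0.002,0],[0.01,0,0,0,0],[0.01,0,0,0,0]]';python3 -m pendant '[[0.01,0,0,0.001,0],[0.01,0,0,0.001,0],[0.01,0,0,0.001,0],[0.01,0,0,0.001,0],[0.01,0,0,0,0],[0.01,0,0,0,0]]'; python3 -m pendant '[[0.01,0,0,0.001,0],[0.01,0,0,0.001,0],[0.01,0,0,0,0],[0.01,0,0,0,0]]'; python3 rel.py
```

```text
t: 11.3
eef_pos: [0.552, -0.1064, 0.2855]
tool_rot: [-0.0, 0.752, 0.659, -0.0]
contact_force: [-0.3, -0.7, -2.8]
gripper_width: 0.198
grasp_force: 59.1
t: 11.8
eef_pos: [0.5521, -0.1064, 0.2816]
tool_rot: [-0.0, 0.752, 0.659, -0.0]
contact_force: [-0.0, -0.7, -2.2]
gripper_width: 0.195
grasp_force: 59.1
t: 12.13
eef_pos: [0.5521, -0.1064, 0.2796]
tool_rot: [-0.0, 0.752, 0.659, -0.0]
contact_force: [-0.1, -0.8, -2.9]
gripper_width: 0.194
grasp_force: 59.1
t 12.13 tcp [ 0.5521 -0.1064  0.2796] grasp [ 0.5521 -0.1064  0.1246] yaxis -7.49 tilt [-1.e-04  0.e+00 -1.e+00] F [-0.08 -0.75 -2.87] w 16.53 gf 59.121169187128544
```

```bash
for i in 1 2 3; do python3 -m pendant '[[0.01,0,0,0.001,0],[0.01,0,0,0.001,0],[0.01,0,0,0,0],[0.01,0,0,0,0]]' | egrep 'eef|contact'; done
```

```text
eef_pos: [0.5521, -0.1063, 0.2776]
contact_force: [-0.3, 0.1, -2.1]
eef_pos: [0.5521, -0.1064, 0.2756]
contact_force: [-0.3, 0.2, -2.8]
eef_pos: [0.5521, -0.1063, 0.2736]
contact_force: [-0.1, -0.6, -1.9]
```

Nose is in the bush with no contact force. Next I'll feel for the base.

```bash
for i in 1 2 3; do python3 -m pendant '[[0.01,0,0,0.0005,0],[0.01,0,0,0.0005,0],[0.01,0,0,0.0005,0],[0.01,0,0,0.0005,0],[0.01,0,0,0,0]]' | egrep 'eef|contact'; done
```

```text
eef_pos: [0.5521, -0.1063, 0.2716]
contact_force: [0.5, 0.4, -2.8]
eef_pos: [0.5521, -0.1064, 0.2696]
contact_force: [-0.3, 0.0, -2.1]
eef_pos: [0.5523, -0.1064, 0.2679]
contact_force: [-2.3, 0.5, 1.3]
```

```bash
for i in 1 2 ; do python3 -m pendant '[[0.01,0,0,0.0005,0],[0.01,0,0,0.0005,0],[0.01,0,0,0,0]]' | egrep 'eef|contact'; done
```

```text
eef_pos: [0.5523, -0.1064, 0.2668]
contact_force: [-1.2, 0.0, 2.9]
eef_pos: [0.5523, -0.1064, 0.2658]
contact_force: [0.0, -0.6, 3.8]
```

```bash
for i in 1 2 3; do python3 -m pendant '[[0.01,0,0,0.0005,0],[0.01,0,0,0.0005,0],[0.01,0,0,0,0]]' | egrep 'eef|contact'; done
```

```text
eef_pos: [0.5523, -0.1064, 0.2648]
contact_force: [-1.0, -0.1, 4.4]
eef_pos: [0.5523, -0.1065, 0.2639]
contact_force: [-1.7, 0.1, 5.8]
eef_pos: [0.5524, -0.1065, 0.2631]
contact_force: [-1.2, 0.5, 7.1]
```

```bash
for i in 1 2; do python3 -m pendant '[[0.01,0,0,0.0005,0],[0.01,0,0,0,0]]' | egrep 'eef|contact'; done
```

```text
eef_pos: [0.5523, -0.1064, 0.2626]
contact_force: [-1.8, 0.4, 7.0]
eef_pos: [0.5524, -0.1065, 0.2621]
contact_force: [-1.7, -0.6, 7.2]
```

```bash
for i in 1 2; do python3 -m pendant '[[0.01,0,0,0.0005,0],[0.01,0,0,0,0]]' | egrep 'eef|contact'; done
```

```text
eef_pos: [0.5524, -0.1065, 0.2617]
contact_force: [-2.3, 0.4, 7.9]
eef_pos: [0.5524, -0.1065, 0.2611]
contact_force: [-1.0, 0.3, 7.4]
```

```bash
python3 -m pendant '[[0.01,0,0,0.0005,0],[0.01,0,0,0,0]]' | egrep 'eef|contact'
```

```text
eef_pos: [0.5523, -0.1064, 0.2602]
contact_force: [-0.4, -0.0, 2.5]
```

Tripped: the load fell from about 10 N to 5 N. I'll add a small margin and hold.

```bash
python3 -m pendant '[[0.01,0,0,0.0004,0],[0.01,0,0,0,0],[0.01,0,0,0,0]]' | egrep 'eef|contact'
```

```text
eef_pos: [0.5522, -0.1063, 0.2596]
contact_force: [-0.2, -0.1, 1.0]
```

```bash
python3 -m pendant '[[0.01,0,0,0.0003,0],[0.01,0,0,0,0],[0.01,0,0,0,0]]' | egrep 'eef|contact'
```

```text
eef_pos: [0.5522, -0.1064, 0.2594]
contact_force: [-0.3, 0.2, 2.9]
```

```bash
python3 -m pendant '[[0.01,0,0,-0.001,0],[0.01,0,0,-0.002,0],[0.01,0,0,-0.004,0],[0.01,0,0,-0.006,0],[0.01,0,0,-0.01,0],[0.01,0,0,-0.012,0],[0.01,0,0,-0.015,0],[0.01,0,0,-0.018,0],[0.01,0,0,-0.018,0],[0.01,0,0,-0.018,0],[0.01,0,0,-0.015,0],[0.01,0,0,-0.008,0]]'
python3 -m pendant '[[0.01,0,0,0,0],[0.01,0,0,0,0]]'>/dev/null; python3 rel.py .5215 .1823 .225
```

```text
t: 17.97
eef_pos: [0.5522, -0.1068, 0.3892]
tool_rot: [0.001, 0.752, 0.659, 0.001]
contact_force: [0.5, 0.3, -1.6]
gripper_width: 0.201
grasp_force: 59.0
t 18.13 tcp [ 0.5519 -0.1062  0.3867] grasp [ 0.552  -0.1062  0.2317] yaxis -7.48 tilt [ 3.e-04  4.e-04 -1.e+00] F [ 0.36 -0.35 -2.34] w 16.96 gf 59.01329956948757
delta tool mm [282.06 -67.78   6.78]
```

```bash
python3 -m pendant '[[0.01,0.012,-0.003,0,0],[0.01,0.024,-0.006,0,0],[0.01,0.028,-0.0065,0,0],[0.01,0.028,-0.0065,0,0],[0.01,0.028,-0.0065,0,0],[0.01,0.028,-0.0065,0,0],[0.01,0.028,-0.0065,0,0],[0.01,0.028,-0.0065,0,0],[0.01,0.028,-0.0065,0,0],[0.01,0.026,-0.006,0,0],[0.01,0.016,-0.004,0,0],[0.01,0.008,-0.0033,0,0]]' >/dev/null
python3 -m pendant '[[0.01,0,0,0.02,0],[0.01,0,0,0.02,0],[0.01,0,0,0.02,0],[0.01,0,0,0.01,0],[0.01,0,0,0,0],[0.01,0,0,0,0],[0.01,0,0,0,0]]' >/dev/null; python3 rel.py .5215 .1823 .091
python3 - <<'E'
from h import *
im=np.mean([bot.read_camera("side")[0].astype(float) for _ in range(3)],0).astype(np.uint8)
cv2.imwrite("pics/d5.png",cv2.resize(im[180:310,260:390],(585,585),interpolation=cv2.INTER_CUBIC))
E
```

```text
t 19.72 tcp [0.5222 0.1818 0.3173] grasp [0.5224 0.1818 0.1623] yaxis -7.53 tilt [ 1.1e-03  4.0e-04 -1.0e+00] F [ 0.91 -0.15 -2.88] w 16.47 gf 59.02931146323681
delta tool mm [ 0.32 -1.04 71.33]
```

View pics/d5.png

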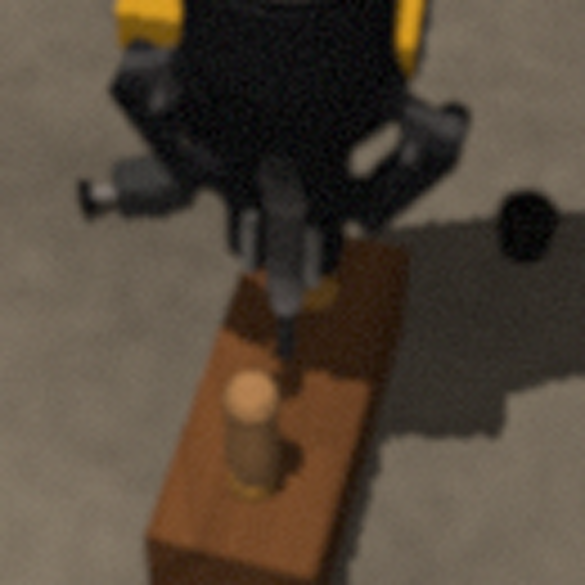

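The punch (nose ≈(287,355) in the crop) is upright over the middle hole, and the file and borer are undisturbed. I'll correct by 1 mm and lower it.

```bash
python3 -m pendant '[[0.01,0.0003,-0.0007,0,0],[0.01,0,0,0.006,0],[0.01,0,0,0.006,0],[0.01,0,0,0.003,0],[0.01,0,0,0.002,0],[0.01,0,0,0.002,0],[0.01,0,0,0.002,0],[0.01,0,0,0.002,0],[0.01,0,0,0.002,0],[0.01,0,0,0,0],[0.01,0,0,0,0]]' >/dev/null; python3 rel.py .5215 .1823 .091
```

```text
t 20.78 tcp [0.521  0.1824 0.2914] grasp [0.521  0.1824 0.1364] yaxis -7.49 tilt [-2.e-04 -1.e-04 -1.e+00] F [ 0.09 -0.26 -1.46] w 16.53 gf 59.030868485569954
delta tool mm [-0.05  0.51 45.42]
```

```bash
python3 -m pendant '[[0.01,0,0.0004,0.002,0],[0.01,0,0,0.005,0],[0.01,0,0,0.006,0],[0.01,0,0,0.006,0],[0.01,0,0,0.004,0],[0.01,0,0,0.002,0],[0.01,0,0,0.001,0],[0.01,0,0,0.001,0],[0.01,0,0,0.001,0],[0.01,0,0,0.001,0],[0.01,0,0,0.001,0],[0.01,0,0,0,0]]' >/dev/null; python3 rel.py .5215 .1823 .091;  python3 -m pendant '[[0.01,0,0,0.001,0],[0.01,0,0,0.001,0],[0.01,0,0,0.001,0],[0.01,0,0,0.001,0],[0.01,0,0,0.001,0],[0.01,0,0,0,0]]' |egrep 'eef|cont'
```

```text
t 21.78 tcp [0.5214 0.1824 0.2614] grasp [0.5214 0.1824 0.1064] yaxis -7.49 tilt [-0.  0. -1.] F [-0.18 -0.71 -2.69] w 16.99 gf 59.03020363301039
delta tool mm [-0.1   0.1  15.43]
eef_pos: [0.5214, 0.1824, 0.2563]
contact_force: [-0.6, 0.6, -2.8]
```

Sleeve is in the hole without contact. I'll finish slowly.

```bash
python3 -m pendant '[[0.01,0,0,0.001,0],[0.01,0,0,0.001,0],[0.01,0,0,0.001,0],[0.01,0,0,0.001,0],[0.01,0,0,0.001,0],[0.01,0,0,0.001,0],[0.01,0,0,0.001,0],[0.01,0,0,0,0]]' |egrep 'eef|cont'; for i in 1 2 3; do python3 -m pendant '[[0.01,0,0,0.0005,0],[0.01,0,0,0.0005,0],[0.01,0,0,0,0]]' |egrep 'eef|cont';done
```

```text
eef_pos: [0.5215, 0.1824, 0.2493]
contact_force: [0.3, -0.4, -1.6]
eef_pos: [0.5215, 0.1824, 0.2484]
contact_force: [-0.0, -0.5, -1.9]
eef_pos: [0.5215, 0.1824, 0.2474]
contact_force: [0.1, 0.2, -2.8]
eef_pos: [0.5214, 0.1824, 0.2464]
contact_force: [0.7, -1.0, -2.2]
```

```bash
for i in 1 2 3 4; do python3 -m pendant '[[0.01,0,0,0.0005,0],[0.01,0,0,0,0]]' |egrep 'eef|cont';done
```

```text
eef_pos: [0.5215, 0.1824, 0.2461]
contact_force: [-0.1, 0.2, -0.9]
eef_pos: [0.5216, 0.1824, 0.246]
contact_force: [-2.5, -0.4, 4.8]
eef_pos: [0.5216, 0.1824, 0.2459]
contact_force: [-2.9, -1.9, 9.8]
eef_pos: [0.5216, 0.1823, 0.2459]
contact_force: [-4.5, -1.4, 14.3]
```

Shoulder is seated at the same TCP height as at grasp. Now I'll release and retract.

```bash
python3 -m pendant '[[0.01,0,0,-0.001,0],[0.03,0,0,0,0],[0.05,0,0,0,0],[0.085,0,0,0,0],[0.085,0,0,0,0],[0.085,0,0,0,0],[0.085,0,0,0,0],[0.085,0,0,0,0],[0.085,0,0,0,0],[0.085,0,0,0,0],[0.085,0,0,0,0]]' ; python3 -m pendant '[[0.085,0,0,-0.01,0],[0.085,0,0,-0.015,0],[0.085,0,0,-0.02,0],[0.085,0,0,-0.02,0],[0.085,0,0,-0.02,0],[0.085,0,0,-0.02,0],[0.085,0,0,-0.02,0],[0.085,0,0,-0.01,0],[0.085,0,0,0,0],[0.085,0,0,0,0],[0.085,0,0,0,0]]'
python3 - <<'E'
from h import *
im,d=bot.read_camera("side");P=cloud("side",d)
k=(abs(P[...,2]-.13)<.01)&(np.hypot(P[...,0]-.523,P[...,1]-.185)<.03)&(d>0);q=P[k];print(k.sum(),q.mean(0),cv2.minAreaRect((q[:,:2]*1000).astype(np.float32)))
cv2.imwrite("pics/d6.png",im)
E
```

```text
t: 25.28
eef_pos: [0.5214, 0.1824, 0.2455]
tool_rot: [-0.0, 0.752, 0.659, -0.0]
contact_force: [0.1, 0.0, -0.2]
gripper_width: 1.001
grasp_force: 0.0
t: 26.2
eef_pos: [0.5209, 0.1824, 0.3795]
tool_rot: [-0.0, 0.752, 0.659, -0.001]
contact_force: [-0.3, 0.7, -0.9]
gripper_width: 0.994
grasp_force: 0.0
123 [0.51924861 0.18457496 0.12895838] ((520.4356689453125, 182.4781036376953), (19.50701141357422, 20.955610275268555), 50.42171096801758)
```

View pics/d6.png

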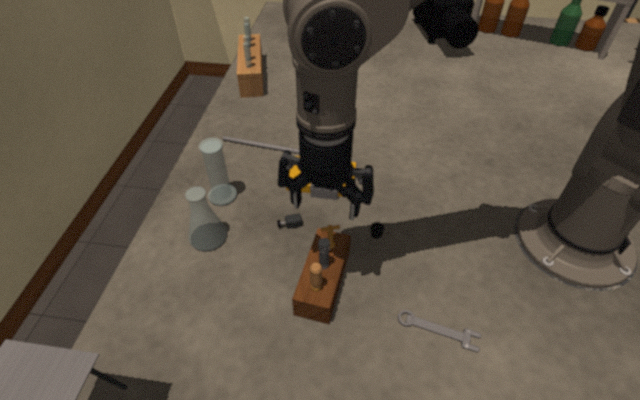

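The punch stands in the middle hole at (324,250) with its cap where it started, and the bystanders are in place.

```bash
python3 -c "
from station import bot
print(bot.hand_in())"
```

```text
the job is handed in; nothing more can be done
None
```

The job is handed in, with no verdict returned: the punch stood in the middle bush, its load peaked near 10 N and fell to about 4 N as it tripped, it is back fully home in its hole, and nothing else on the bench was touched.

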